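# Roll the cover roller over the answer strip

### The arm

A 6-joint arm with a two-finger parallel gripper is mounted at the origin on the work surface. World frame = base frame: x ahead of the robot, y to its left, z up, the work surface at z = 0. Lengths are in m, angles in rad, forces in N, time in s.
With the tool pointing down it reaches from about 0.3 to 0.875 m from the base axis. Payload 6.4 kg.
Tool frame: the origin (TCP) lies at the centre of the arm's flange, where the gripper is bolted on; the fingertips stand 173 mm ahead of it and the grasp point (between the pads) lies 155 mm ahead of it; z points along the fingers, x is the direction in which the jaws open and shut, and the axes are right-handed (so a half turn about z gives the same grasp; the last joint's range is limited). The gripper opens to 85 mm and grips with 20 to 120 N. Pads are 22 mm wide; open, the fingers measure 114 mm over their backs; the gripper's body (76 mm by 85 mm) begins 54 mm behind the grasp point. The pads swing forward as they close: fully open they stand 13 mm farther back than shut.
Start: joints at [0.976, 0.181, 1.607, -0, 1.354, -0.206], TCP at [0.218, 0.532, 0.405] pointing down, gripper open.
Joint ranges: [-2.99, 2.99], [-0.89, 2.07], [0.3, 2.58], [-1.14, 4.28], [0, 2.63], [-3.12, 3.12]. Speed limits (rad/s): [2.57, 2.57, 3.01, 3.14, 3.14, 3.14].

### API

Orientations are given as a unit quaternion [w, x, y, z].
In Python, from bench import ctrl gives the robot as it stands. The module is installed in compiled form; this text tells all that it offers.
- The arm moves only by the tool move_arm, never from a script. Its argument "moves" is a list of rows, each an object of numbers: "gripper": the opening in per cent of the stroke, from 0 (shut) to 100 (fully open); "x", "y", "z": the shift along the tool's x, y, z in cm; "roll": the turn about the tool's z in degrees. In form: [{"gripper": .., "x": .., "y": .., "z": .., "roll": ..}, ...]. A call has 1 to 5 rows; each row shifts and turns the commanded pose from where the row before left it, along the tool's axes as they then stand; what a row does not reach is not made up. A row lasts 1/8 s, in which the tool goes at most 62.5 mm and 10.7 degrees, less where a joint would pass 70% of its speed; a pose out of reach is approached as far as the arm can. A call is refused whole if a number of a shift passes 6.25 or a number of a turn 10.7, either way. A call with a gripper value outside its range is refused whole. The fingers move at their own pace and stop on an object; the grip force is fixed at half the most. Time passes only in rows, so rows that do not move let the fingers close. It gives the time, the measured TCP pose, the force and the opening at its end, in the units of the state.
- ctrl.get_obs(): the state, without advancing time (a new reading comes with each control period).
- ctrl.camera(name): name is "scene" or "top" or "wrist"; returns a dict with "img" (480x640x3 uint8, red, green, blue), "fx", "fy", "cx", "cy" (pixels), "world_from_camera" (4x4, takes a point from camera to world coordinates); the wrist camera has in their place "tool_from_camera" (4x4, takes a point from camera to tool coordinates, whose origin is the TCP and whose axes are the tool frame's). Camera axes: x right, y up, looking along -z (the intrinsics and any distortion apply to the point x, -y, -z); pixel columns grow to the right and rows downward; lengths in m; the calibration is good to about 2 mm. A picture is of the moment at which its call begins: read the wrist's pose just before it. There is no depth.
- ctrl.hand_in(): hands the job in, once; it reports no verdict.
The state is a dict: "time_s": time; "q": joint angles; "dq": joint speeds; "joint_efforts": joint torques, N m; "eef_pos": TCP position; "eef_rot": TCP orientation; "wrist_force": force on the tool from outside, world axes, zero at the start; "torque": the same for the moment, N m; "opening": opening from 0.0 (shut) to 1.0 (fully open).
Only numpy, scipy, OpenCV 4.12 (cv2) and the standard library are available. Lean on these libraries where they do the work, as an engineer would, in place of code of your own. Each camera call takes 0.05 s, during which the arm holds its last target. There are 200 camera calls.

### The job

Before the next player's turn the answers on the game board must be hidden: with a fingertip on its top, roll the wooden roller along the board until it covers the cardboard strip that has the pawn (the slim cone-shaped piece) standing at its far end, and let it come to rest there, lying along the strip. The roller is only ever touched on its upper part and only rolls: do not pinch, lift or drag it, and keep it on the board. Leave the pawn, the stack of draughts, the oval counters and the mug where they stand.

Things in the scene. Friction and masses are not known exactly. Their poses are not given: they have to be found in the camera images.
- roller: wooden cylinder, diameter 64 mm, 180 mm long, a dark ring near each end, lying on the board near its middle, between the two strips and about parallel to them. Origin on its axis at mid-length; x along the axis (y, z turn as it rolls). Top 70 mm above the table. 0.2-0.4 kg. Let go at 0.1 m/s it coasts about 12 mm and stops. A finger driving its top without slip travels twice as far as it.
- answer_strip: the strip to cover: flat brown cardboard, 140 by 36 mm, flush on the white board (no step). Origin at its middle, 6 mm above the table; x along its length away from the robot, y to the left across it. The pawn stands in line with it, 125 mm from its middle. It lies left or right of the roller, 85 to 200 mm away.
- spare_strip: an identical strip on the other side of the roller, parallel to the first, with the stack of draughts beyond its far end; not to be covered. Origin and axes as for the other strip.
- board: fixed game board: 6 mm thick greyboard with a white gridded sheet, 340 mm deep (x) and 500 mm wide (y). Origin at the centre of its underside; x away from the robot, y to the left. The roller lies across it and rolls along its y.
- pawn: slim cone-shaped wooden pawn, 28 mm wide at the foot and 60 mm tall, standing loose on the board. Origin at the centre of its foot, z up.
- draughts: low stack of three glued round wooden draughts, 28 mm across, 24 mm tall, standing loose on the board. Origin at the centre of its foot.
- counter0: white oval card counter, 40 by 26 mm, 5 mm thick, loose on the board's near margin. Origin at the centre of its underside.
- counter1: another such counter on the board's near margin.
- counter2: another such counter on the table left of the board.
- mug: white mug, 80 mm across and 90 mm tall, on the table left of the board. Origin at the centre of its foot.
Things that resemble listed ones, but are neither listed nor needed, are in the scene too. Of the things that look like the roller, the smaller one is meant.

How it is judged:
By the outcome, as a careful person would: the job done as asked, in the order asked, and still so for the second after the job is handed in, with the robot touching nothing.
It also fails if it takes over 64 s, if anything falls off the work surface, if the arm or the gripper's body presses on something with over 40 N, if the wrist force passes 120 N, or if a joint passes its speed limit or range.

## Working session

There is one attempt and no reset: what is moved stays moved. The work goes in short steps, Python scripts to look and compute and a tool call to move; the robot and the scene stay as the last step left them, time stands still between calls to the robot, and variables do not carry over. Pictures are saved under pics/ and viewed, about 8 in all and at most 12, crops included, and the job is handed in when it is done.

Besides the shell and the picture viewer there is one more tool, called after "Emit:" by a JSON object that holds its "op" and its "data", one argument or row to a line. move_arm: Moves the arm, as the interface text tells. Its arguments: {"type":"object","properties":{"moves":{"type":"array","items":{"type":"object","properties":{"gripper":{"type":"number"},"x":{"type":"number"},"y":{"type":"number"},"z":{"type":"number"},"roll":{"type":"number"}}}}},"required":["moves"]}

```bash
mkdir -p pics; cat > h.py <<'E'
import numpy as np,cv2
from bench import ctrl
def pt(c,u,v,z):
    T=np.array(c["world_from_camera"]);d=T[:3,:3]@np.array([(u-c["cx"])/c["fx"],-(v-c["cy"])/c["fy"],-1]);o=T[:3,3]
    return o+d*(z-o[2])/d[2]
def px(c,p):
    T=np.array(c["world_from_camera"]);q=T[:3,:3].T@(np.array(p)-T[:3,3]);return c["cx"]+c["fx"]*q[0]/-q[2],c["cy"]-c["fy"]*q[1]/-q[2]
def save(c,n): cv2.imwrite("pics/"+n,c["img"][...,::-1])
E
python3 - <<'E'
from h import *
for n in("top","scene"):
    c=ctrl.camera(n);save(c,n+"0.png");print(n,[k for k in c],c["fx"],np.round(c["world_from_camera"],3).tolist())
o=ctrl.get_obs();print(o["time_s"],o["eef_pos"],o["eef_rot"],o["opening"])
E
```

```text
top ['img', 'fx', 'fy', 'cx', 'cy', 'world_from_camera'] 542.7172366346882 [[0.03, 0.987, -0.158, 0.297], [-1.0, 0.029, -0.007, 0.087], [-0.003, 0.158, 0.987, 1.21], [0.0, 0.0, 0.0, 1.0]]
scene ['img', 'fx', 'fy', 'cx', 'cy', 'world_from_camera'] 582.18114961557 [[0.181, -0.569, 0.802, 1.6], [0.983, 0.119, -0.138, -0.135], [-0.017, 0.814, 0.581, 0.885], [0.0, 0.0, 0.0, 1.0]]
0.1 [0.21784572 0.53190007 0.40388129] [ 2.92179771e-04  8.30393627e-01  5.57176655e-01 -7.16240907e-04] 1.0003660579234919
```

View pics/top0.png

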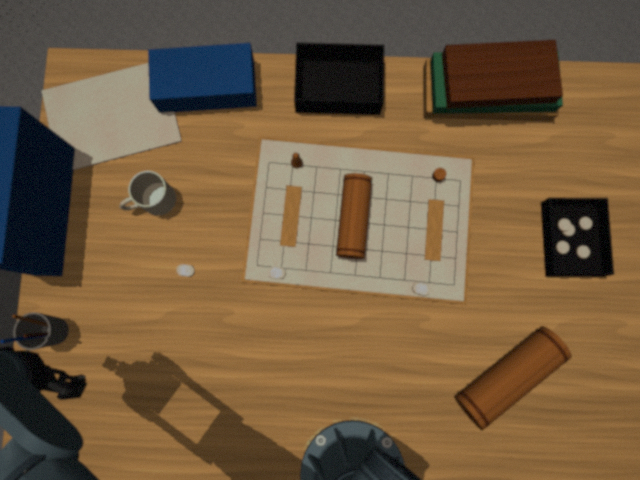

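View pics/scene0.png

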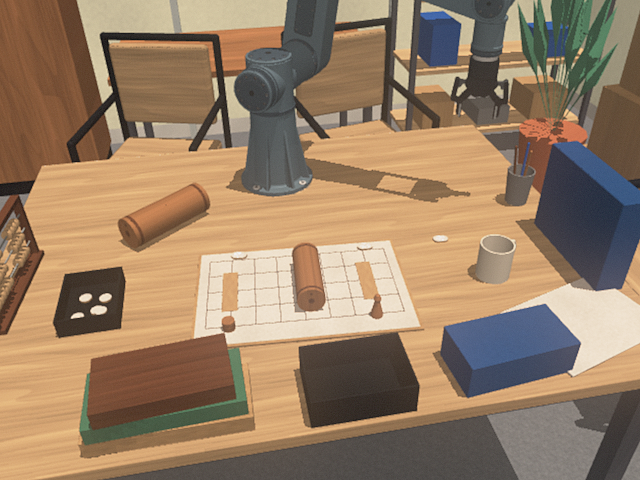

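The top view shows the pawn at (296,160), in line with the left strip (291,216), so the left strip (+y) is the target. The roller is at (354,216), with the draughts and spare strip on the right. The scene view agrees.

```bash
python3 - <<'E'
from h import *
c=ctrl.camera("top");im=c["img"];hsv=cv2.cvtColor(im,cv2.COLOR_RGB2HSV)
for p in[(216,291),(216,354),(216,347),(216,362),(216,320),(230,435),(160,296),(200,375)]:print(p,im[p],hsv[p])
m=((hsv[...,1]>95)).astype(np.uint8);R=np.zeros_like(m);cv2.fillConvexPoly(R,np.array([[266,146],[466,162],[458,294],[252,274]]),1);m&=R
n,l,s,ce=cv2.connectedComponentsWithStats(m)
for i in range(1,n):
    if s[i,4]<25:continue
    ys,xs=np.where(l==i);r=cv2.minAreaRect(np.c_[xs,ys].astype(np.float32))
    b=cv2.boxPoints(r);print(s[i],np.round(r[0],1),np.round(r[1],1),round(r[2],1))
    for z in(.006,.038):
        P=np.array([pt(c,*q,z)[:2] for q in b]);e=[P[1]-P[0],P[2]-P[1]];e=max(e,key=np.linalg.norm);e=e*np.sign(e[0])
        print("  z",z,np.round(P.mean(0),4),"len",np.round(np.linalg.norm(e),4),"ang",round(np.degrees(np.arctan2(e[1],e[0])),2))
E
```

```text
(216, 291) [153 109  58] [ 16 158 153]
(216, 354) [132  78  39] [ 13 180 132]
(216, 347) [119  72  32] [ 14 186 119]
(216, 362) [111  67  29] [ 14 188 111]
(216, 320) [168 160 137] [ 22  47 168]
(230, 435) [149 105  53] [ 16 164 149]
(160, 296) [62 38 19] [ 13 177  62]
(200, 375) [164 155 130] [ 22  53 164]
[292 153  10  15 110] [296.5 160. ] [14.  9.] 90.0
  z 0.006 [0.6817 0.1425] len 0.0335 ang 1.92
  z 0.038 [0.6715 0.141 ] len 0.0326 ang 1.92
[433 168  13  14 142] [439.  174.5] [13. 12.] 90.0
  z 0.006 [ 0.6566 -0.185 ] len 0.0308 ang -0.48
  z 0.038 [ 0.6471 -0.1778] len 0.03 ang -0.48
[ 337  173   34   86 2351] [354.1 215.7] [28.3 85.5] 5.6
  z 0.006 [0.556  0.0076] len 0.1978 ang -4.21
  z 0.038 [0.5491 0.0097] len 0.1926 ang -4.21
[280 185  22  62 952] [290.5 215.7] [15.8 60.6] 6.3
  z 0.006 [0.5511 0.1514] len 0.1401 ang -3.99
  z 0.038 [0.5444 0.1497] len 0.1363 ang -3.99
[425 199  19  62 960] [434.  229.6] [16.  61.1] 3.8
  z 0.006 [ 0.5284 -0.173 ] len 0.1405 ang -3.9
  z 0.038 [ 0.5223 -0.1661] len 0.1367 ang -3.9
```

```bash
cat >> h.py <<'E'
from scipy.spatial.transform import Rotation as Ro
def rem(tgt,yaw=-4.1):
    o=ctrl.get_obs();R=Ro.from_quat(np.roll(o["eef_rot"],-1));p=np.array(o["eef_pos"]);M=R.as_matrix()
    y=np.degrees(np.arctan2(M[1,0],M[0,0]))
    print("t",round(o["time_s"],2),"pos",np.round(p,4),"yaw",round(y,2),"F",np.round(o["wrist_force"],1),"op",round(o["opening"],2),"rem cm",np.round(M.T@(np.array(tgt)-p)*100,2),"roll",round(y-yaw,1))
E
python3 - <<'E'
from h import *
T=np.array([.5485,.002,.28]);rem(T)
o=ctrl.get_obs();p=np.array(o["eef_pos"]);M=Ro.from_quat(np.roll(o["eef_rot"],-1)).as_matrix()
n=13;d=(T-p)/n
for i in range(n):
    print(i,np.round(M.T@d*100,2)); 
    if i<8:M=M@Ro.from_euler('z',9,degrees=True).as_matrix()
E
```

```text
t 0.15 pos [0.2178 0.5319 0.404 ] yaw 67.72 F [ 0.6 -0.8  0. ] op 1.0 rem cm [-36.48  50.69  12.43] roll 71.8
0 [-2.81  3.9   0.96]
1 [-2.16  4.29  0.96]
2 [-1.46  4.58  0.96]
3 [-0.73  4.75  0.96]
4 [0.02 4.8  0.96]
5 [0.77 4.74 0.96]
6 [1.5  4.56 0.96]
7 [2.2  4.27 0.96]
8 [2.84 3.87 0.96]
9 [2.84 3.87 0.96]
10 [2.84 3.87 0.96]
11 [2.84 3.87 0.96]
12 [2.84 3.87 0.96]
```

Emit:
{"op": "move_arm", "data": {
  "moves": [
    {"gripper": 0,"x": -2.8,"y": 3.9,"z": 0.5,"roll": 9},
    {"gripper": 0,"x": -2.2,"y": 4.3,"z": 0.5,"roll": 9},
    {"gripper": 0,"x": -1.5,"y": 4.6,"z": 0.5,"roll": 9},
    {"gripper": 0,"x": -0.7,"y": 4.7,"z": 0.5,"roll": 9},
    {"gripper": 0,"x": 0,"y": 4.8,"z": 0.5,"roll": 9}
  ]
}}

```text
time_s: 0.78
eef_pos: [0.3453, 0.3267, 0.3794]
eef_rot: [0.0, 0.981, 0.195, 0.0]
wrist_force: [0.7, -0.1, -0.1]
opening: 0.002
```

Emit:
{"op": "move_arm", "data": {
  "moves": [
    {"gripper": 0,"x": 0.8,"y": 4.7,"z": 0.5,"roll": 9},
    {"gripper": 0,"x": 1.5,"y": 4.6,"z": 0.5,"roll": 9},
    {"gripper": 0,"x": 2.2,"y": 4.3,"z": 0.5,"roll": 9},
    {"gripper": 0,"x": 2.8,"y": 3.9,"z": 0.5,"roll": 0},
    {"gripper": 0,"x": 2.8,"y": 3.9,"z": 0.5,"roll": 0}
  ]
}}

```text
time_s: 1.4
eef_pos: [0.4718, 0.1222, 0.3545]
eef_rot: [-0.0, 0.999, -0.037, 0.0]
wrist_force: [0.3, -0.0, -0.1]
opening: 0.004
```

```bash
python3 -c "
from h import *
rem([.5485,.002,.28])"
```

```text
t 1.4 pos [0.4718 0.1222 0.3545] yaw -4.29 F [ 0.3 -0.  -0.1] op 0.0 rem cm [ 8.55 11.41  7.45] roll -0.2
```

Emit:
{"op": "move_arm", "data": {
  "moves": [
    {"gripper": 0,"x": 2.9,"y": 3.8,"z": 2},
    {"gripper": 0,"x": 2.9,"y": 3.8,"z": 2},
    {"gripper": 0,"x": 2.75,"y": 3.8,"z": 2},
    {"gripper": 0,"z": 1.5},
    {"gripper": 0}
  ]
}}

```text
validation failed for argument at $.mo...
```

```bash
python3 -c "
from h import *
rem([.5485,.002,.243])
c=ctrl.camera('scene');cv2.imwrite('pics/s1.png',cv2.resize(c['img'][180:360,180:420,::-1],None,fx=3,fy=3))
c=ctrl.camera('wrist');print(np.round(c['tool_from_camera'],3).tolist());save(c,'w1.png')"
```

```text
t 1.4 pos [0.4718 0.1222 0.3545] yaw -4.29 F [ 0.3 -0.  -0.1] op 0.0 rem cm [ 8.55 11.42 11.15] roll -0.2
[[1.0, -0.0, 0.0, -0.001], [0.0, -0.947, -0.322, -0.083], [0.0, 0.322, -0.947, 0.03], [0.0, 0.0, 0.0, 1.0]]
```

View pics/s1.png

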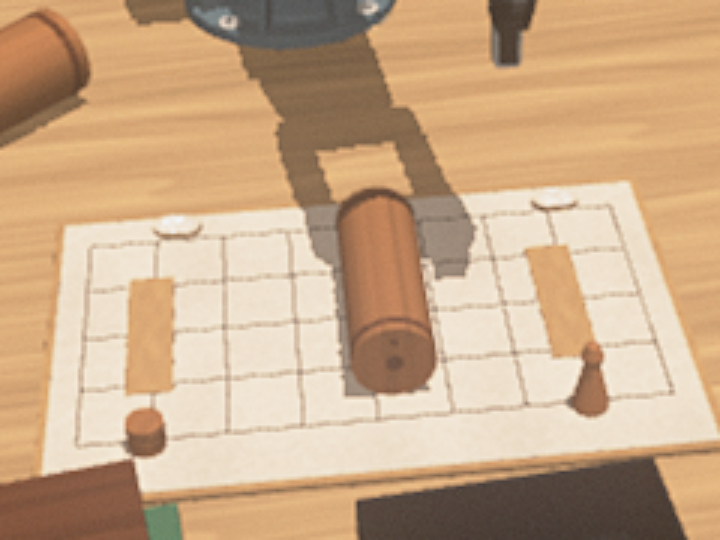

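View pics/w1.png

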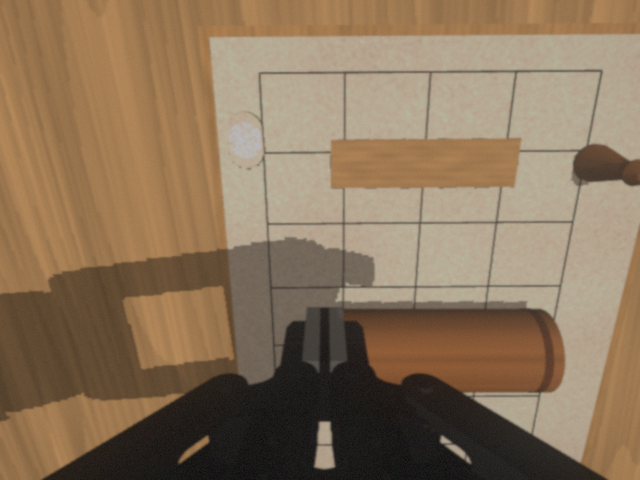

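The wrist view shows the shut tips at (325,325), the roller right of and below them, the target strip at (425,163) and the pawn at (600,165). The move was refused because some keys were missing from its rows, so I'm resending it with all of them.

Emit:
{"op": "move_arm", "data": {
  "moves": [
    {"gripper": 0,"x": 2.9,"y": 3.8,"z": 2,"roll": 0},
    {"gripper": 0,"x": 2.9,"y": 3.8,"z": 2,"roll": 0},
    {"gripper": 0,"x": 2.7,"y": 3.8,"z": 2,"roll": 0},
    {"gripper": 0,"x": 0,"y": 0,"z": 1.5,"roll": 0},
    {"gripper": 0,"x": 0,"y": 0,"z": 0,"roll": 0}
  ]
}}

```text
time_s: 2.12
eef_pos: [0.5464, 0.0046, 0.278]
eef_rot: [-0.001, 0.999, -0.037, -0.002]
wrist_force: [-1.1, -0.1, -0.2]
opening: 0.001
```

```bash
cat >> h.py <<'E'
def wrist():
    o=ctrl.get_obs();c=ctrl.camera("wrist");T=np.eye(4);T[:3,:3]=Ro.from_quat(np.roll(o["eef_rot"],-1)).as_matrix();T[:3,3]=o["eef_pos"]
    c["world_from_camera"]=T@np.array(c["tool_from_camera"]);return c
E
python3 -c "
from h import *
rem([.5485,.002,.243])
c=wrist();save(c,'w2.png')
cs=ctrl.camera('scene');print(px(cs,[.5485,.002,.07]))
cv2.imwrite('pics/s2.png',cv2.resize(cs['img'][180:360,180:420,::-1],None,fx=3,fy=3))
a=cv2.imread('pics/s2.png');b=cv2.imread('pics/w2.png');cv2.imwrite('pics/m2.png',np.hstack([cv2.resize(a,(400,300)),cv2.resize(b,(400,300))]))"
```

```text
t 2.12 pos [0.5464 0.0046 0.278 ] yaw -4.28 F [-1.1 -0.1 -0.2] op 0.0 rem cm [0.25 0.25 3.5 ] roll -0.2
(np.float64(303.7117951119319), np.float64(264.4111028192405))
```

View pics/m2.png

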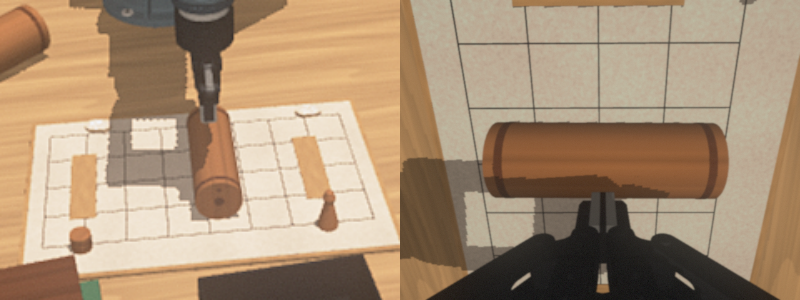

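The shut fingertip hangs over the roller's mid-length, at 602 against the roller's middle at 605 in the right half. I'm descending.

Emit:
{"op": "move_arm", "data": {
  "moves": [
    {"gripper": 0,"x": 0.2,"y": 0.2,"z": 1.6,"roll": 0},
    {"gripper": 0,"x": 0,"y": 0,"z": 1.3,"roll": 0},
    {"gripper": 0,"x": 0,"y": 0,"z": 0,"roll": 0}
  ]
}}

```text
time_s: 2.6
eef_pos: [0.5485, 0.002, 0.2491]
eef_rot: [-0.0, 0.999, -0.037, -0.002]
wrist_force: [0.0, 0.4, 0.2]
opening: -0.0
```

Emit:
{"op": "move_arm", "data": {
  "moves": [
    {"gripper": 0,"x": 0,"y": 0,"z": 0.3,"roll": 0},
    {"gripper": 0,"x": 0,"y": 0,"z": 0.3,"roll": 0},
    {"gripper": 0,"x": 0,"y": 0,"z": 0,"roll": 0}
  ]
}}

```text
time_s: 2.98
eef_pos: [0.5493, 0.0015, 0.2446]
eef_rot: [0.0, 0.999, -0.037, -0.0]
wrist_force: [1.3, -0.0, 0.3]
opening: -0.001
```

Emit:
{"op": "move_arm", "data": {
  "moves": [
    {"gripper": 0,"x": 0,"y": 0,"z": 0.1,"roll": 0},
    {"gripper": 0,"x": 0,"y": 0,"z": 0,"roll": 0}
  ]
}}

```text
time_s: 3.22
eef_pos: [0.5494, 0.0015, 0.2437]
eef_rot: [0.0, 0.999, -0.037, 0.0]
wrist_force: [0.3, 0.8, 0.4]
opening: 0.001
```

Emit:
{"op": "move_arm", "data": {
  "moves": [
    {"gripper": 0,"x": 0,"y": 0,"z": 0.1,"roll": 0},
    {"gripper": 0,"x": 0,"y": 0,"z": 0,"roll": 0}
  ]
}}

```text
time_s: 3.48
eef_pos: [0.5496, 0.0015, 0.2433]
eef_rot: [0.0, 0.999, -0.037, 0.0]
wrist_force: [-1.9, 0.6, 5.4]
opening: 0.001
```

Emit:
{"op": "move_arm", "data": {
  "moves": [
    {"gripper": 0,"x": 0,"y": 0,"z": 0.05,"roll": 0},
    {"gripper": 0,"x": 0,"y": -0.6,"z": 0,"roll": 0},
    {"gripper": 0,"x": 0,"y": -0.8,"z": 0,"roll": 0},
    {"gripper": 0,"x": 0,"y": -0.6,"z": 0,"roll": 0},
    {"gripper": 0,"x": 0,"y": 0,"z": 0,"roll": 0}
  ]
}}

```text
time_s: 4.1
eef_pos: [0.5511, 0.0219, 0.2433]
eef_rot: [0.0, 0.999, -0.037, 0.0]
wrist_force: [-3.2, 1.0, 8.5]
opening: 0.001
```

```bash
cat >> h.py <<'E'
def roller():
    c=ctrl.camera("top");hsv=cv2.cvtColor(c["img"],cv2.COLOR_RGB2HSV)
    m=((hsv[...,1]>150)&(hsv[...,2]<145)&(hsv[...,2]>50)).astype(np.uint8);R=np.zeros_like(m);cv2.fillConvexPoly(R,np.array([[266,146],[466,162],[458,294],[252,274]]),1);m&=R
    m=cv2.morphologyEx(m,cv2.MORPH_OPEN,np.ones((5,5)));save(c,"top_last.png");cv2.imwrite("pics/mask.png",m*255)
    ys,xs=np.where(m);r=cv2.minAreaRect(np.c_[xs,ys].astype(np.float32));print("px",r);P=np.array([pt(c,*q,.038)[:2] for q in cv2.boxPoints(r)]);e=max([P[1]-P[0],P[2]-P[1]],key=np.linalg.norm);e=e*np.sign(e[0])
    print("roller",np.round(P.mean(0),4),"ang",round(np.degrees(np.arctan2(e[1],e[0])),2))
E
python3 -c "
from h import *
rem([.5485,.002,.243])
c=wrist();save(c,'w3.png')
roller()
w=cv2.imread('pics/w3.png');t=cv2.imread('pics/top_last.png')[130:310,240:480]
cv2.imwrite('pics/m3.png',np.hstack([cv2.resize(w,(400,300)),cv2.resize(t,(400,300))]))"
```

```text
t 4.1 pos [0.5511 0.0219 0.2433] yaw -4.24 F [-3.2  1.   8.5] op 0.0 rem cm [-0.11  2.    0.03] roll -0.1
px ((296.5, 161.0), (8.0, 7.0), 90.0)
roller [0.6691 0.141 ] ang 1.94
```

View pics/m3.png

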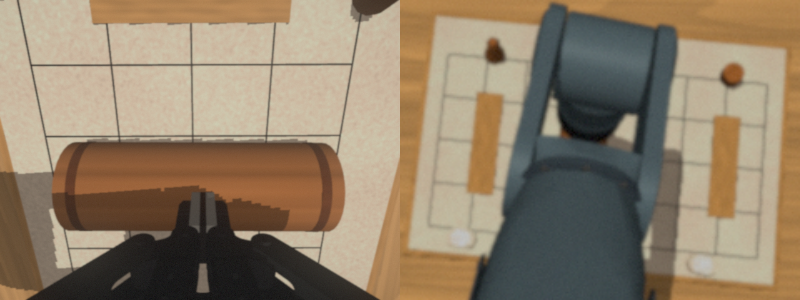

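The wrist half shows the roller at about (200,185) with the tip on its top; the top camera is blocked by the arm. I'll measure the roller in the wrist view.

```bash
cat >> h.py <<'E'
def wroller(name):
    c=wrist();save(c,name);hsv=cv2.cvtColor(c["img"],cv2.COLOR_RGB2HSV)
    T=c["world_from_camera"];o=T[:3,3]
    f=c["img"].astype(float)+1;m=((f[...,0]/f[...,2]>2.2)&(f[...,0]/f[...,1]>1.55)&(f[...,0]>35)).astype(np.uint8)
    n,l,s,_=cv2.connectedComponentsWithStats(cv2.morphologyEx(m,cv2.MORPH_OPEN,np.ones((5,5))))
    i=1+np.argmax(s[1:,4]);b=s[i];A=[]
    for u in list(range(b[0]+20,b[0]+80,4))+list(range(b[0]+b[2]-80,b[0]+b[2]-20,4)):
        v=np.where(l[:,u]==i)[0]
        if len(v)<40: continue
        d=[T[:3,:3]@np.array([(u-c["cx"])/c["fx"],-(w-c["cy"])/c["fy"],-1]) for w in(v.min(),v.max())]
        d=sum(x/np.linalg.norm(x) for x in d);A.append((o+d*(.038-o[2])/d[2])[:2])
    A=np.array(A);k=np.polyfit(A[:,0],A[:,1],1);yd=np.array([np.sin(np.radians(4)),np.cos(np.radians(4))])
    x=(A[:,0].min()+A[:,0].max())/2;P=np.array([x,np.polyval(k,x)])
    print("box",b,"axis at",np.round(P,4),"ang",round(np.degrees(np.arctan(k[0])),2),"res mm",round(1e3*np.std(A[:,1]-np.polyval(k,A[:,0])),2),"across to strip mm",round(1e3*yd@(np.array([.5511,.1514])-P),1))
def wstrip():
    c=wrist();f=c["img"].astype(float)+1;m=((f[...,0]/f[...,2]>1.9)&(f[...,0]/f[...,1]<1.55)&(f[...,0]>90)).astype(np.uint8);m[:, :60]=0
    n,l,s,_=cv2.connectedComponentsWithStats(m)
    for i in range(1,n):
        if s[i,4]>800:
            ys,xs=np.where(l==i);P=np.array([pt(c,*q,.006)[:2] for q in cv2.boxPoints(cv2.minAreaRect(np.c_[xs,ys].astype(np.float32)))]);print(s[i],np.round(P.mean(0),4),np.round(P,3).tolist())
E
python3 -c "
from h import *
wroller('w4.png');wstrip()"
```

```text
Traceback (most recent call last):
  File "h.py", line 34, in wroller
    A=np.array(A);k=np.polyfit(A[:,0],A[:,1],1);yd=np.array([np.sin(np.radians(4)),np.cos(np.radians(4))])
                               ~^^^^^
IndexError: too many indices for array: array is 1-dimensional, but 2 were indexed
```

```bash
python3 -c "
import cv2
a=cv2.imread('pics/w4.png')[...,::-1]
for v,u in [(250,180),(300,200),(340,160),(330,500),(290,115),(20,300),(260,320),(260,450),(60,20),(170,300)]:print(v,u,a[v,u])"
```

```text
250 180 [130  85  52]
300 200 [157 102  61]
340 160 [95 64 42]
330 500 [151  97  58]
290 115 [96 57 39]
20 300 [180 136  88]
260 320 [138  89  55]
260 450 [137  88  53]
60 20 [200 190 165]
170 300 [208 195 170]
```

```bash
sed -i 's/>1.55)/>1.42)/;s/<1.55)/<1.42)/;s/>2.2)/>2.0)/' h.py; python3 -c "
from h import *
wroller('w5.png');wstrip()"
```

```text
box [   84   234   467   135 51223] axis at [0.5467 0.0193] ang -6.9 res mm 3.28 across to strip mm 132.1
[  144     0   321    36 11055] [0.5501 0.1396] [[0.478, 0.138], [0.481, 0.152], [0.62, 0.141], [0.621, 0.127]]
[ 587  259   53  221 5808] [ 0.714 -0.063] [[0.689, 0.015], [0.717, 0.013], [0.742, -0.141], [0.708, -0.139]]
```

```bash
python3 - <<'E'
s=open('h.py').read()
s=s.replace("""        d=[T[:3,:3]@np.array([(u-c["cx"])/c["fx"],-(w-c["cy"])/c["fy"],-1]) for w in(v.min(),v.max())]
        d=sum(x/np.linalg.norm(x) for x in d);A.append((o+d*(.038-o[2])/d[2])[:2])
""","""        p=pt(c,u,v.min()-.5,.038);d=p-o;a=np.arctan2(d[1],-d[2]);A.append((p-np.array([0,.032/np.cos(a),0]))[:2])
""")
open('h.py','w').write(s)
E
python3 -c "
from h import *
wroller('w6.png')"
```

```text
box [   84   234   467   135 51167] axis at [0.5484 0.0115] ang -5.7 res mm 4.78 across to strip mm 139.7
```

```bash
python3 - <<'E'
s=open('h.py').read()
s=s.replace("A=np.array(A);k=","A=np.array(A);print(np.round(A[::3]*1e3,1).tolist());k=")
open('h.py','w').write(s)
import cv2,numpy as np
f=cv2.imread('pics/w6.png')[...,::-1].astype(float)+1
for u in (110,150,480,520):
    print(u,[(v,f[v,u].astype(int).tolist()) for v in range(216,250,3)])
E
python3 -c "
from h import *
wroller('w7.png')"
```

```text
110 [(216, [146, 136, 120]), (219, [182, 173, 152]), (222, [205, 198, 172]), (225, [204, 194, 170]), (228, [204, 195, 171]), (231, [135, 119, 101]), (234, [100, 69, 48]), (237, [109, 77, 52]), (240, [115, 79, 50]), (243, [123, 82, 57]), (246, [127, 85, 55]), (249, [131, 89, 56])]
150 [(216, [147, 135, 118]), (219, [181, 169, 147]), (222, [158, 146, 127]), (225, [122, 109, 95]), (228, [83, 61, 46]), (231, [94, 66, 47]), (234, [100, 69, 49]), (237, [110, 75, 52]), (240, [116, 79, 55]), (243, [122, 80, 54]), (246, [129, 84, 54]), (249, [132, 88, 58])]
480 [(216, [109, 100, 90]), (219, [201, 184, 162]), (222, [203, 191, 165]), (225, [135, 122, 106]), (228, [99, 83, 69]), (231, [94, 71, 52]), (234, [102, 74, 53]), (237, [109, 75, 51]), (240, [113, 77, 50]), (243, [121, 82, 54]), (246, [124, 83, 54]), (249, [131, 87, 57])]
520 [(216, [112, 104, 92]), (219, [201, 186, 163]), (222, [205, 191, 168]), (225, [205, 193, 169]), (228, [174, 157, 138]), (231, [95, 72, 54]), (234, [100, 72, 53]), (237, [108, 76, 55]), (240, [119, 83, 60]), (243, [123, 86, 60]), (246, [117, 81, 55]), (249, [104, 71, 52])]
[[455.6, 21.2], [461.2, 22.2], [465.0, 15.0], [471.6, 20.9], [476.9, 20.9], [616.5, 8.5], [621.8, 8.0], [627.0, 7.6], [632.7, 0.7], [638.8, -10.6]]
box [   84   234   467   135 51148] axis at [0.5484 0.0115] ang -5.57 res mm 4.71 across to strip mm 139.7
```

```bash
sed -i 's/m=((f\[...,0\]\/f\[...,2\]>2.0)&(f\[...,0\]\/f\[...,1\]>1.42)&(f\[...,0\]>35))/m=((f[...,0]\/f[...,2]>1.6)\&(f[...,0]\/f[...,1]>1.25)\&(f[...,0]>35))/; s/b\[0\]+20,b\[0\]+80,4/b[0]+10,b[0]+36,2/; s/b\[0\]+b\[2\]-80,b\[0\]+b\[2\]-20,4/b[0]+b[2]-36,b[0]+b[2]-10,2/' h.py; grep -n "1.6)" h.py; python3 -c "
from h import *
wroller('w8.png')"
```

```text
26:    f=c["img"].astype(float)+1;m=((f[...,0]/f[...,2]>1.6)&(f[...,0]/f[...,1]>1.25)&(f[...,0]>35)).astype(np.uint8)
[[448.8, 13.2], [452.9, 18.9], [456.3, 22.0], [459.5, 24.2], [462.4, 25.4], [637.8, 11.1], [640.5, 9.4], [643.3, 6.3], [646.3, 2.6]]
box [   83   228   469   142 59146] axis at [0.5481 0.0143] ang -4.19 res mm 3.66 across to strip mm 136.9
```

```bash
sed -i 's/b\[0\]+10,b\[0\]+36,2/b[0]+34,b[0]+64,2/; s/b\[0\]+b\[2\]-36,b\[0\]+b\[2\]-10,2/b[0]+b[2]-64,b[0]+b[2]-34,2/' h.py; python3 -c "
from h import *
wroller('w9.png')"
```

```text
[[462.4, 25.4], [465.0, 25.2], [467.7, 25.0], [470.2, 24.3], [472.9, 24.6], [623.8, 12.7], [626.5, 11.5], [629.1, 10.8], [631.7, 10.6], [634.3, 11.4]]
box [   83   228   469   142 59132] axis at [0.5492 0.018 ] ang -4.82 res mm 0.46 across to strip mm 133.2
```

Emit:
{"op": "move_arm", "data": {
  "moves": [
    {"gripper": 0,"x": 0,"y": -0.6,"z": 0,"roll": 0},
    {"gripper": 0,"x": 0,"y": -0.6,"z": 0,"roll": 0},
    {"gripper": 0,"x": 0,"y": 0,"z": 0,"roll": 0},
    {"gripper": 0,"x": 0,"y": 0,"z": 0,"roll": 0}
  ]
}}

```text
time_s: 5.05
eef_pos: [0.552, 0.0336, 0.2433]
eef_rot: [0.0, 0.999, -0.037, 0.0]
wrist_force: [-2.8, 0.4, 7.2]
opening: -0.002
```

Emit:
{"op": "move_arm", "data": {
  "moves": [
    {"gripper": 0,"x": 0,"y": 0,"z": -0.6,"roll": 0},
    {"gripper": 0,"x": 0,"y": 1.7,"z": 0,"roll": 0},
    {"gripper": 0,"x": 0,"y": 0,"z": 0.3,"roll": 0},
    {"gripper": 0,"x": 0,"y": 0,"z": 0.3,"roll": 0},
    {"gripper": 0,"x": 0,"y": 0,"z": 0,"roll": 0}
  ]
}}

```text
time_s: 5.68
eef_pos: [0.5507, 0.0162, 0.2431]
eef_rot: [0.0, 0.999, -0.037, -0.0]
wrist_force: [-3.9, -0.7, 11.3]
opening: -0.002
```

Emit:
{"op": "move_arm", "data": {
  "moves": [
    {"gripper": 0,"x": 0,"y": -0.7,"z": 0,"roll": 0},
    {"gripper": 0,"x": 0,"y": -1.0,"z": 0,"roll": 0},
    {"gripper": 0,"x": 0,"y": -1.0,"z": 0,"roll": 0},
    {"gripper": 0,"x": 0,"y": -0.6,"z": 0,"roll": 0},
    {"gripper": 0,"x": 0,"y": 0,"z": 0,"roll": 0}
  ]
}}

```text
time_s: 6.3
eef_pos: [0.5532, 0.05, 0.2432]
eef_rot: [-0.0, 0.999, -0.037, 0.0]
wrist_force: [-3.6, -0.1, 12.4]
opening: -0.001
```

```bash
python3 -c "
from h import *
rem([.5485,.002,.243]);wroller('w10.png')"
```

```text
t 6.3 pos [0.5532 0.05   0.2432] yaw -4.24 F [-3.6 -0.1 12.4] op -0.0 rem cm [-0.11  4.82  0.02] roll -0.1
[[464.6, 48.6], [467.3, 48.9], [469.8, 48.2], [472.3, 47.0], [475.0, 47.3], [625.1, 36.0], [627.8, 34.8], [630.6, 31.6], [633.3, 30.9], [635.7, 34.7]]
box [   86   239   464   141 56968] axis at [0.551  0.0408] ang -5.15 res mm 1.31 across to strip mm 110.4
```

Rolling without slip. Continuing with the same strokes.

Emit:
{"op": "move_arm", "data": {
  "moves": [
    {"gripper": 0,"x": 0,"y": 0,"z": -0.6,"roll": 0},
    {"gripper": 0,"x": 0,"y": 1.7,"z": 0,"roll": 0},
    {"gripper": 0,"x": 0,"y": 0,"z": 0.3,"roll": 0},
    {"gripper": 0,"x": 0,"y": 0,"z": 0.3,"roll": 0},
    {"gripper": 0,"x": 0,"y": 0,"z": 0,"roll": 0}
  ]
}}

```text
time_s: 6.98
eef_pos: [0.5518, 0.0322, 0.243]
eef_rot: [0.0, 0.999, -0.037, -0.0]
wrist_force: [-3.7, -0.0, 11.4]
opening: 0.005
```

Emit:
{"op": "move_arm", "data": {
  "moves": [
    {"gripper": 0,"x": 0,"y": -0.7,"z": 0,"roll": 0},
    {"gripper": 0,"x": 0,"y": -1.0,"z": 0,"roll": 0},
    {"gripper": 0,"x": 0,"y": -1.0,"z": 0,"roll": 0},
    {"gripper": 0,"x": 0,"y": -0.7,"z": 0,"roll": 0},
    {"gripper": 0,"x": 0,"y": 0,"z": 0,"roll": 0}
  ]
}}

```text
time_s: 7.6
eef_pos: [0.5544, 0.067, 0.2432]
eef_rot: [-0.0, 0.999, -0.037, 0.0]
wrist_force: [-4.6, 1.1, 13.0]
opening: -0.0
```

Emit:
{"op": "move_arm", "data": {
  "moves": [
    {"gripper": 0,"x": 0,"y": 0,"z": -0.6,"roll": 0},
    {"gripper": 0,"x": 0,"y": 1.7,"z": 0,"roll": 0},
    {"gripper": 0,"x": 0,"y": 0,"z": 0.3,"roll": 0},
    {"gripper": 0,"x": 0,"y": 0,"z": 0.3,"roll": 0},
    {"gripper": 0,"x": 0,"y": 0,"z": 0,"roll": 0}
  ]
}}

```text
time_s: 8.22
eef_pos: [0.553, 0.0491, 0.2429]
eef_rot: [0.0, 0.999, -0.037, -0.0]
wrist_force: [-5.0, -0.3, 9.8]
opening: -0.0
```

Emit:
{"op": "move_arm", "data": {
  "moves": [
    {"gripper": 0,"x": 0,"y": -0.7,"z": 0,"roll": 0},
    {"gripper": 0,"x": 0,"y": -1.0,"z": 0,"roll": 0},
    {"gripper": 0,"x": 0,"y": -1.0,"z": 0,"roll": 0},
    {"gripper": 0,"x": 0,"y": -0.7,"z": 0,"roll": 0},
    {"gripper": 0,"x": 0,"y": 0,"z": 0,"roll": 0}
  ]
}}

```text
time_s: 8.85
eef_pos: [0.5556, 0.0839, 0.2433]
eef_rot: [-0.0, 0.999, -0.037, 0.0]
wrist_force: [-4.2, 0.4, 11.9]
opening: 0.0
```

```bash
python3 -c "
from h import *
rem([.5485,.002,.243]);wroller('w11.png')"
```

```text
t 8.85 pos [0.5556 0.0839 0.2433] yaw -4.24 F [-4.2  0.4 11.9] op 0.0 rem cm [-0.1   8.22  0.02] roll -0.1
[[467.3, 84.0], [469.9, 83.8], [472.6, 83.6], [474.9, 82.0], [477.8, 83.2], [627.9, 71.4], [630.6, 69.7], [633.4, 67.0], [636.1, 65.8], [638.5, 70.1]]
box [   86   236   465   142 57585] axis at [0.5538 0.0761] ang -5.24 res mm 1.34 across to strip mm 75.0
```

Emit:
{"op": "move_arm", "data": {
  "moves": [
    {"gripper": 0,"x": 0,"y": 0,"z": -0.6,"roll": 0},
    {"gripper": 0,"x": 0,"y": 1.7,"z": 0,"roll": 0},
    {"gripper": 0,"x": 0,"y": 0,"z": 0.3,"roll": 0},
    {"gripper": 0,"x": 0,"y": 0,"z": 0.3,"roll": 0},
    {"gripper": 0,"x": 0,"y": 0,"z": 0,"roll": 0}
  ]
}}

```text
time_s: 9.52
eef_pos: [0.5543, 0.0661, 0.2428]
eef_rot: [0.0, 0.999, -0.037, -0.0]
wrist_force: [-3.2, 0.0, 9.8]
opening: 0.001
```

Emit:
{"op": "move_arm", "data": {
  "moves": [
    {"gripper": 0,"x": 0,"y": -0.7,"z": 0,"roll": 0},
    {"gripper": 0,"x": 0,"y": -1.0,"z": 0,"roll": 0},
    {"gripper": 0,"x": 0,"y": -1.0,"z": 0,"roll": 0},
    {"gripper": 0,"x": 0,"y": -0.7,"z": 0,"roll": 0},
    {"gripper": 0,"x": 0,"y": 0,"z": 0,"roll": 0}
  ]
}}

```text
time_s: 10.15
eef_pos: [0.5569, 0.1009, 0.2433]
eef_rot: [-0.0, 0.999, -0.037, 0.0]
wrist_force: [-4.4, 0.4, 14.2]
opening: 0.0
```

Emit:
{"op": "move_arm", "data": {
  "moves": [
    {"gripper": 0,"x": 0,"y": 0,"z": -0.6,"roll": 0},
    {"gripper": 0,"x": 0,"y": 1.7,"z": 0,"roll": 0},
    {"gripper": 0,"x": 0,"y": 0,"z": 0.3,"roll": 0},
    {"gripper": 0,"x": 0,"y": 0,"z": 0.3,"roll": 0},
    {"gripper": 0,"x": 0,"y": 0,"z": 0,"roll": 0}
  ]
}}

```text
time_s: 10.78
eef_pos: [0.5556, 0.0831, 0.2427]
eef_rot: [0.0, 0.999, -0.038, -0.0]
wrist_force: [-3.9, -1.0, 9.4]
opening: 0.004
```

Emit:
{"op": "move_arm", "data": {
  "moves": [
    {"gripper": 0,"x": 0,"y": -0.7,"z": 0,"roll": 0},
    {"gripper": 0,"x": 0,"y": -1.0,"z": 0,"roll": 0},
    {"gripper": 0,"x": 0,"y": -1.0,"z": 0,"roll": 0},
    {"gripper": 0,"x": 0,"y": -0.7,"z": 0,"roll": 0},
    {"gripper": 0,"x": 0,"y": 0,"z": 0,"roll": 0}
  ]
}}

```text
time_s: 11.4
eef_pos: [0.5581, 0.1179, 0.2433]
eef_rot: [-0.0, 0.999, -0.037, 0.0]
wrist_force: [-4.0, 0.8, 11.6]
opening: 0.001
```

Emit:
{"op": "move_arm", "data": {
  "moves": [
    {"gripper": 0,"x": 0,"y": 0,"z": -0.6,"roll": 0},
    {"gripper": 0,"x": 0,"y": 1.7,"z": 0,"roll": 0},
    {"gripper": 0,"x": 0,"y": 0,"z": 0.3,"roll": 0},
    {"gripper": 0,"x": 0,"y": 0,"z": 0.3,"roll": 0},
    {"gripper": 0,"x": 0,"y": 0,"z": 0,"roll": 0}
  ]
}}

```text
time_s: 12.02
eef_pos: [0.5568, 0.1, 0.2426]
eef_rot: [0.0, 0.999, -0.037, -0.0]
wrist_force: [-3.3, -1.1, 7.3]
opening: 0.004
```

Emit:
{"op": "move_arm", "data": {
  "moves": [
    {"gripper": 0,"x": 0,"y": -0.7,"z": 0,"roll": 0},
    {"gripper": 0,"x": 0,"y": -1.0,"z": 0,"roll": 0},
    {"gripper": 0,"x": 0,"y": -1.0,"z": 0,"roll": 0},
    {"gripper": 0,"x": 0,"y": -0.7,"z": 0,"roll": 0},
    {"gripper": 0,"x": 0,"y": 0,"z": 0,"roll": 0}
  ]
}}

```text
time_s: 12.65
eef_pos: [0.5594, 0.1349, 0.2433]
eef_rot: [-0.0, 0.999, -0.037, 0.0]
wrist_force: [-5.7, 0.0, 12.6]
opening: 0.003
```

```bash
python3 -c "
from h import *
rem([.5485,.002,.243]);wroller('w12.png')"
```

```text
t 12.65 pos [0.5594 0.1349 0.2433] yaw -4.23 F [-5.7  0.  12.6] op 0.0 rem cm [-0.11 13.34  0.02] roll -0.1
[[471.1, 137.0], [473.8, 137.2], [476.3, 136.5], [478.7, 135.4], [481.5, 136.1], [670.0, 125.8], [672.9, 122.6], [675.9, 119.0], [679.0, 115.3], [682.1, 111.5]]
box [   85   207   555   273 76192] axis at [0.5777 0.1269] ang -5.5 res mm 3.61 across to strip mm 22.6
```

View pics/w12.png

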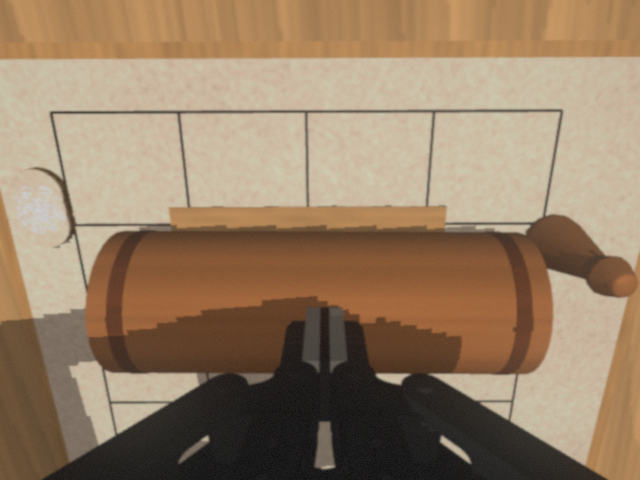

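```bash
python3 -c "
from h import *
c=wrist()
yd=np.array([np.sin(np.radians(4)),np.cos(np.radians(4))]);xd=np.array([yd[1],-yd[0]])
S=np.array([.5511,.1514])
for n,u,v,z in [('far edge L',171,207,.006),('far edge R',446,207,.006),('pawn foot left',528,235,.006),('pawn foot centre',545,240,.006),('roller far end axis',552,300,.038),('roller near end',88,300,.038)]:
    d=pt(c,u,v,z)[:2]-S;print(n,'along',round(1e3*d@xd,1),'across',round(1e3*d@yd,1))
"
```

```text
far edge L along -69.0 across 16.4
far edge R along 70.4 across 15.8
pawn foot left along 114.2 across 0.7
pawn foot centre along 123.5 across -2.0
roller far end axis along 113.9 across -20.6
roller near end along -100.8 across -19.7
```

Emit:
{"op": "move_arm", "data": {
  "moves": [
    {"gripper": 0,"x": 0,"y": 0,"z": -0.6,"roll": 0},
    {"gripper": 0,"x": 0,"y": 1.5,"z": 0,"roll": 0},
    {"gripper": 0,"x": 0,"y": 0,"z": 0.3,"roll": 0},
    {"gripper": 0,"x": 0,"y": 0,"z": 0.3,"roll": 0},
    {"gripper": 0,"x": 0,"y": 0,"z": 0,"roll": 0}
  ]
}}

```text
time_s: 13.38
eef_pos: [0.5583, 0.1191, 0.2428]
eef_rot: [0.0, 0.999, -0.037, -0.0]
wrist_force: [-3.9, -0.1, 8.6]
opening: 0.004
```

Emit:
{"op": "move_arm", "data": {
  "moves": [
    {"gripper": 0,"x": 0,"y": -0.7,"z": 0,"roll": 0},
    {"gripper": 0,"x": 0,"y": -0.9,"z": 0,"roll": 0},
    {"gripper": 0,"x": 0,"y": -0.9,"z": 0,"roll": 0},
    {"gripper": 0,"x": 0,"y": -0.6,"z": 0,"roll": 0},
    {"gripper": 0,"x": 0,"y": 0,"z": 0,"roll": 0}
  ]
}}

```text
time_s: 14.0
eef_pos: [0.5606, 0.1508, 0.2433]
eef_rot: [-0.0, 0.999, -0.037, 0.0]
wrist_force: [-4.3, -0.2, 11.7]
opening: 0.002
```

Emit:
{"op": "move_arm", "data": {
  "moves": [
    {"gripper": 0,"x": 0,"y": 0,"z": -0.6,"roll": 0},
    {"gripper": 0,"x": 0,"y": 1.2,"z": 0,"roll": 0},
    {"gripper": 0,"x": 0,"y": 0,"z": 0.3,"roll": 0},
    {"gripper": 0,"x": 0,"y": 0,"z": 0.3,"roll": 0},
    {"gripper": 0,"x": 0,"y": 0,"z": 0,"roll": 0}
  ]
}}

```text
time_s: 14.62
eef_pos: [0.5597, 0.1381, 0.2432]
eef_rot: [-0.0, 0.999, -0.037, -0.0]
wrist_force: [-4.3, -0.5, 12.6]
opening: 0.001
```

Emit:
{"op": "move_arm", "data": {
  "moves": [
    {"gripper": 0,"x": 0,"y": -0.4,"z": 0,"roll": 0},
    {"gripper": 0,"x": 0,"y": -0.4,"z": 0,"roll": 0},
    {"gripper": 0,"x": 0,"y": 0,"z": 0,"roll": 0},
    {"gripper": 0,"x": 0,"y": 0,"z": 0,"roll": 0}
  ]
}}

```text
time_s: 15.12
eef_pos: [0.5603, 0.1464, 0.2433]
eef_rot: [-0.0, 0.999, -0.037, -0.0]
wrist_force: [-5.5, 0.2, 11.8]
opening: 0.002
```

Now lift clear, then move aside to check with the top camera.

Emit:
{"op": "move_arm", "data": {
  "moves": [
    {"gripper": 0,"x": 0,"y": 0,"z": -1.5,"roll": 0},
    {"gripper": 0,"x": 0,"y": 0,"z": -3,"roll": 0},
    {"gripper": 0,"x": 0,"y": 0,"z": -4,"roll": 0},
    {"gripper": 0,"x": 0,"y": 3,"z": -3,"roll": 0},
    {"gripper": 0,"x": -2,"y": 5,"z": 0,"roll": 0}
  ]
}}

```text
time_s: 15.75
eef_pos: [0.5357, 0.0675, 0.3609]
eef_rot: [0.0, 0.999, -0.036, 0.004]
wrist_force: [0.7, -1.3, -0.6]
opening: -0.001
```

Emit:
{"op": "move_arm", "data": {
  "moves": [
    {"gripper": 0,"x": -2,"y": 5,"z": 0,"roll": 0},
    {"gripper": 0,"x": -2,"y": 5,"z": 0,"roll": 0},
    {"gripper": 0,"x": -2,"y": 5,"z": 0,"roll": 0},
    {"gripper": 0,"x": -2,"y": 5,"z": 0,"roll": 0},
    {"gripper": 0,"x": 0,"y": 4,"z": 0,"roll": 0}
  ]
}}

```text
time_s: 16.38
eef_pos: [0.4353, -0.1671, 0.3576]
eef_rot: [0.0, 0.999, -0.038, 0.0]
wrist_force: [1.3, 0.9, -0.1]
opening: 0.001
```

```bash
python3 - <<'E'
from h import *
rem([.5485,.002,.243]);c=ctrl.camera("top");save(c,"top_end.png");hsv=cv2.cvtColor(c["img"],cv2.COLOR_RGB2HSV)
m=(hsv[...,1]>95).astype(np.uint8);R=np.zeros_like(m);cv2.fillConvexPoly(R,np.array([[266,146],[466,162],[458,294],[252,274]]),1);m&=R
n,l,s,ce=cv2.connectedComponentsWithStats(m);S=np.array([.5511,.1514])
for i in range(1,n):
    if s[i,4]<25:continue
    ys,xs=np.where(l==i);b=cv2.boxPoints(cv2.minAreaRect(np.c_[xs,ys].astype(np.float32)))
    P=np.array([pt(c,*q,.038)[:2] for q in b]);e=max([P[1]-P[0],P[2]-P[1]],key=np.linalg.norm);e=e*np.sign(e[0]);print(s[i],np.round(P.mean(0),4),round(np.degrees(np.arctan2(e[1],e[0])),2))
t=c["img"][130:310,230:480,::-1];w=ctrl.camera("scene")["img"][200:380,180:430,::-1]
cv2.imwrite("pics/end.png",np.hstack([cv2.resize(t,(400,300)),cv2.resize(w,(400,300))]))
E
```

```text
t 16.38 pos [ 0.4353 -0.1671  0.3576] yaw -4.36 F [ 1.3  0.9 -0.1] op 0.0 rem cm [ 10.   -17.72  11.45] roll -0.3
[ 272  153   36  100 2470] [0.5761 0.1505] -4.22
[433 168  13  14 142] [ 0.6471 -0.1778] -0.48
[425 199  19  62 906] [ 0.522  -0.1662] -3.99
[456 265   5  11  28] [ 0.4342 -0.2175] -0.73
```

View pics/end.png

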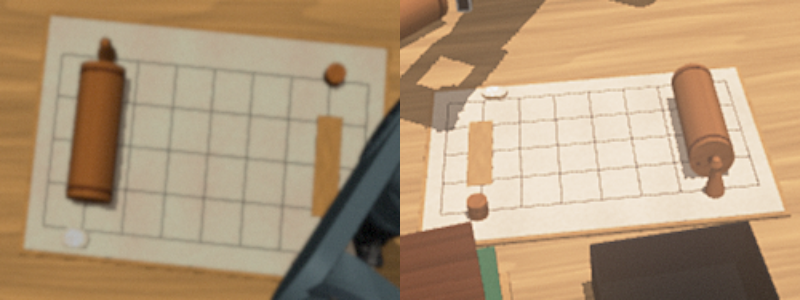

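The roller hides the strip, with the pawn standing just beyond its far end at (105,48) in the left half. I'll measure the axis with the pawn masked out.

```bash
python3 - <<'E'
from h import *
im=cv2.imread("pics/top_end.png");c=ctrl.camera("top");hsv=cv2.cvtColor(im,cv2.COLOR_BGR2HSV)
m=(hsv[...,1]>95).astype(np.uint8);m[:, 320:]=0;m[:,:262]=0;m[:150]=0;m[280:]=0
m=cv2.morphologyEx(m,cv2.MORPH_OPEN,np.ones((17,17)));m[:145]=0
n,l,s,_=cv2.connectedComponentsWithStats(m);i=1+np.argmax(s[1:,4]);ys,xs=np.where(l==i);print(s[i])
mid=[]
for v in range(ys.min()+12,ys.max()-12,3):
    u=xs[ys==v];d=pt(c,(u.min()+u.max())/2,v,.038);mid.append(d[:2])
A=np.array(mid);k=np.polyfit(A[:,0],A[:,1],1);yd=np.array([.0698,.9976]);P=np.array([.5511,np.polyval(k,.5511)])
print("axis y at x=.5511",P[1],"ang",np.degrees(np.arctan(k[0])),"across err mm",1e3*yd@(P-[.5511,.1514]))
E
```

```text
[ 273  167   34   84 2323]
axis y at x=.5511 0.1525088522961315 ang -4.133605548652447 across err mm 1.1061910506207862
```

```bash
python3 -c "
from bench import ctrl
print(ctrl.hand_in())"
```

```text
the job is handed in; nothing more can be done
None
```

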